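Feel the slack in a hand mill's crank and park it mid-slack

ROBOT

A 7-joint arm with a two-finger parallel gripper is mounted at the origin on the work surface. World frame = base frame: x ahead of the robot, y to its left, z up, the work surface at z = 0. Lengths are in m, angles in rad, forces in N, time in s.
With the tool pointing down it reaches from about 0.4 to 0.85 m from the base axis. Payload 10.4 kg.
Tool frame: the origin (TCP) lies at the very end of the fingers, on their centre line; the grasp point (between the pads) lies r.tcp_to_grasp behind it (r.tcp_to_grasp is the distance from the TCP to the grasp point, in m); z points along the fingers, y is the line along which they close (so a half turn about z gives the same grasp; the last joint's range is limited). The gripper opens to 87 mm and grips with 3 to 60 N. Pads are 19 mm wide; open, the fingers measure 117 mm over their backs; the gripper's body (75 mm by 190 mm) begins 51 mm behind the grasp point.
Start: joints at [1.285, 0.332, -0.065, 1.46, 0.022, 1.35, -0.088], TCP at [0.162, -0.604, 0.223] pointing down, gripper open.
Joint ranges: [-2.6, 2.6], [-0.5, 2.12], [-1.47, 1.34], [0.16, 2.42], [-1.27, 4.41], [0.06, 2.06], [-2.6, 2.6]. Speed limits (rad/s): [2.22, 2.22, 2.79, 2.79, 3.14, 3.14, 3.14].

INTERFACE

Orientations are given as a unit quaternion [x, y, z, w].
In Python, from bench import monitor, cams, ticket, r gives the robot as it stands.
- The arm moves only by the shell command python3 -m crank 'ROWS' [OPENING] [FORCE]. ROWS is a JSON object whose one key "steps" holds a list of rows, each a list of 2 entries, a list of its own where there are three numbers: the shift along the world's x, y, z in units of 25 mm (1.0 is 25 mm), then the turn, a rotation vector about the world's x, y, z in units of 5 degrees (1.0 is 5 degrees). In form: {"steps": [[[x, y, z], [ax, ay, az]], ...]}. A call has 1 to 10 rows; each row shifts and turns the commanded pose from where the row before left it; what a row does not reach is not made up. A row lasts 1/12 s, in which the tool goes at most 41.7 mm and 7.16 degrees, less where a joint would pass 70% of its speed; a pose out of reach is approached as far as the arm can. A call is refused whole if a number of a shift passes 1 or a number of a turn 1, either way. A call with a gripper value outside its range is refused whole. OPENING is the finger opening in mm, from 0 to 87, set as the call begins (- or left out, the last holds). The fingers move at their own pace and stop on an object; FORCE is the grip in N (left out, the last holds). Time passes only in rows, so rows that do not move let the fingers close. It gives the time, the measured TCP pose, the force, the opening and the grip force at its end, in the units of the state.
- monitor.read_state(): the state, without advancing time (a new reading comes with each control period).
- cams.camera(name): name is "side" or "top"; returns a dict with "pixels" (420x560x3 uint8, blue, green, red), "z_map" (420x560 float32, m along the optical axis (not along the pixel's ray), 0 where there is no reading), "vfov" (degrees; the focal length in pixels is half the picture's height over the tangent of half this angle, whatever the lens; pixels are square), "cx", "cy" (the principal point, pixels), "k1" (the pictures are not rectified: a ray, as slopes to the right and down, at radius r is drawn at 1 + k1 r^2 times it, then the intrinsics apply), "T" (4x4, takes a point from camera to world coordinates). Camera axes: x right, y up, looking along -z (the intrinsics and any distortion apply to the point x, -y, -z); pixel columns grow to the right and rows downward; lengths in m; the calibration is good to about 2 mm. A picture is of the moment at which its call begins.
- ticket.close_job(): hands the job in; it is judged then, once.
The state is a dict: "time": time; "joint_positions": joint angles; "joint_vel": joint speeds; "joint_torque": joint torques, N m; "ee_pos": TCP position; "eef_rot": TCP orientation; "ft_force": force on the tool from outside, world axes, zero at the start; "torque": the same for the moment, N m; "width": finger opening in m; "grip_force": force on a finger pad.
Only numpy, scipy, OpenCV 4.12 (cv2) and the standard library are available. Lean on these libraries where they do the work, as an engineer would, in place of code of your own. Each camera call takes 0.05 s, during which the arm holds its last target. There are 200 camera calls.

TASK

The hand mill on the pantry shelf has worn loose: its crank has free play before it starts to drive the grinding collar. Take the crank by its knob and rock it gently, first clockwise and then anticlockwise (seen from above), each time only until it bites firmly, without straining the mill; then park the crank in the middle of the free play you felt and let go. Leave the bottle, jar and tin beside the mill alone.

Things in the scene. Friction and masses are not known exactly. Their poses are not given: they have to be found in the camera images.
- mill: Hand spice mill, screwed to the shelf: wooden base plate 150 x 150 x 18 mm, round glass jar 100 mm across above it, then an aluminium head 104 mm across up to 130 mm. Origin: centre of the underside, on the crank's upright turning axis; z up. Its x axis points to the side away from the knob (the knob is on the -x side, give or take up to 0.55 rad).
- hub (a point): Point on the crank's upright turning axis, 180 mm above the shelf (the crank hub ends at 163 mm). The crank turns level about it. In the free play it takes about 0.6 N at the knob and stays where it is left. The free play is 0.40 to 0.76 rad wide in all (34 to 65 mm along the knob's path); its width and place vary and cannot be seen; the crank starts inside it.
- grip (a point): Middle of the gripping length of the dark wooden knob at the crank's end: an upright cylinder 24 mm in diameter, from 152 to 198 mm above the shelf, this point on its axis at 180 mm, 85 mm from the crank's turning axis. The knob spins freely on the crank, so the gripper need not turn with it. The flat steel crank arm, 16 mm wide, lies below, its top at 150 mm.
- lug (a point): Outer end of a small steel lug, 46 mm from the axis on the mill's +x side, on the sprung dark collar (72 mm across, 130 to 138 mm high) under the crank. It stands still in the free play. Where the crank bites it carries the collar along: about 1.4 N more at the knob per mm, springing back when let back. A firm bite is 3 to 7 N held for a moment; above 10 N the mill is strained.
- sauce: Loose brown sauce bottle, 54 mm across and 150 mm high, standing about 170 mm from the mill's axis. Origin: centre of its underside. Bystander.
- spice_jar: Loose glass spice jar with black lid, 52 mm across and 95 mm high, standing about 170 mm from the mill's axis. Origin: centre of its underside. Bystander.
- tin: Loose tin, 74 mm across and 85 mm high, behind the mill, about 170 mm from its axis. Origin: centre of its underside. Bystander.
There are look-alikes about, which are no part of the job. Of the things like the mill, leave any that is red; of the rest the smaller one is meant.

How it is judged:
By the outcome, as a careful person would: the job done as asked, in the order asked, and still so for the second after the job is handed in, with the robot touching nothing.
It also fails if it takes over 67 s, if anything falls off the work surface, if the arm or the gripper's body presses on something with over 40 N, if the wrist force passes 120 N, or if a joint passes its speed limit or range.

## Working session

There is one attempt and no reset: what is moved stays moved. The work goes in short steps, Python scripts to look and compute and a shell command to move; the robot and the scene stay as the last step left them, time stands still between calls to the robot, and variables do not carry over. Pictures are saved under pics/ and viewed, at most 10 in all, crops included, and the job is handed in when it is done.

```bash
ls; mkdir -p pics; cat > h.py <<'E'
import numpy as np, cv2
from bench import monitor, cams, ticket, r
def K(c):
    f=c["pixels"].shape[0]/2/np.tan(np.radians(c["vfov"])/2); return f
def ray(c,u,v):
    f=K(c); d=np.array([(u-c["cx"])/f,(v-c["cy"])/f]); s=d.copy()
    for _ in range(20): s=d/(1+c["k1"]*(s@s))
    return np.array([s[0],-s[1],-1.0])
def pt(c,u,v,z=None):
    T=np.array(c["T"]); d=ray(c,u,v)
    zz=c["z_map"][int(v),int(u)] if z is None else None
    if z is None: return T[:3,:3]@(d*zz)+T[:3,3]
    w=T[:3,:3]@d; return T[:3,3]+w*(z-T[2,3])/w[2]
def proj(c,p):
    T=np.array(c["T"]); q=T[:3,:3].T@(np.array(p)-T[:3,3]); s=np.array([q[0],-q[1]])/-q[2]
    s=s*(1+c["k1"]*(s@s)); return s*K(c)+[c["cx"],c["cy"]]
E
python3 - <<'E'
from h import *
import pickle
for n in("top","side"):
    c=cams.camera(n); cv2.imwrite(f"pics/{n}0.png",c["pixels"]); pickle.dump(c,open(f"{n}0.pkl","wb"))
    print(n,np.round(c["T"],3).tolist(),c["vfov"],c["k1"])
print(monitor.read_state(), r.tcp_to_grasp)
E
```

```text
pics
top [[0.01, 0.984, -0.18, 0.384], [-0.999, 0.017, 0.034, 0.057], [0.036, 0.179, 0.983, 1.044], [0.0, 0.0, 0.0, 1.0]] 56.78303075062354 -0.03493767154108859
side [[0.071, 0.958, -0.279, 0.314], [-0.997, 0.068, -0.021, 0.006], [-0.001, 0.28, 0.96, 0.967], [0.0, 0.0, 0.0, 1.0]] 49.172550203165514 -0.142110830694676
{'time': 0.1, 'joint_positions': array([ 1.28539509,  0.33280444, -0.06472835,  1.4608288 ,  0.02162343,
        1.34987721, -0.08849565]), 'joint_vel': array([-0.00127062,  0.00012066,  0.00014067, -0.00181278,  0.0005259 ,
       -0.00030152,  0.00013978]), 'joint_torque': array([ 1.68571019e-03, -6.24542570e+01,  2.48727336e-02, -3.90716958e+01,
       -6.14790455e-02,  3.66246316e-02,  5.87442926e-06]), 'ee_pos': array([ 0.16228858, -0.60322443,  0.22184983]), 'eef_rot': array([ 9.91375571e-01,  1.31050009e-01, -1.13035750e-04, -6.00095227e-04]), 'ft_force': array([0.07825369, 0.7111429 , 0.60401354]), 'torque': array([-0.00838565, -0.03479801,  0.00112309]), 'grip_force': 0.0, 'width': 0.08717813984695214} 0.0187
```

View pics/top0.png

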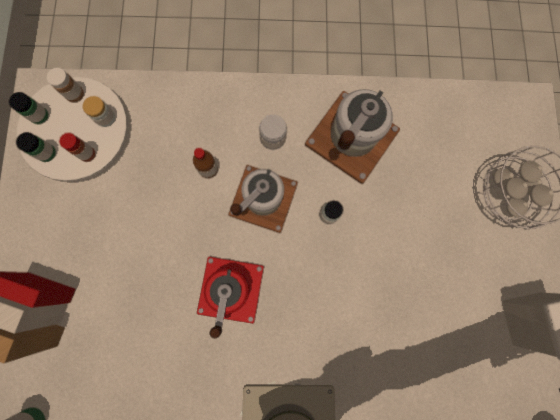

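View pics/side0.png

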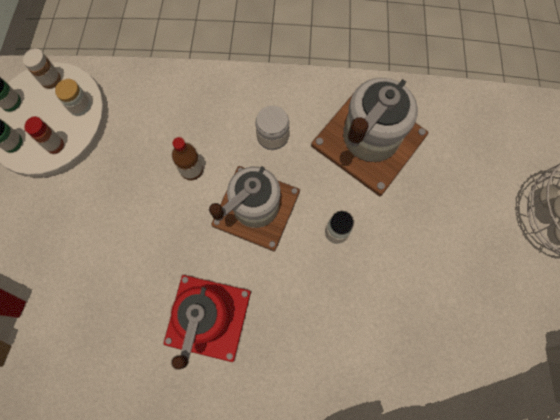

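Top view: there are three mills. The red one is at (230,290), the large wooden one at (355,130) and the smaller wooden one at (263,197). The smaller wooden one is meant, since it isn't red and is the smaller of the other two, with the bottle, jar and tin around it. In the side view it is at (255,205), with its knob at (216,211). I'll confirm with an enlarged crop.

```bash
python3 - <<'E'
from h import *
a=cv2.imread("pics/top0.png")[145:245,215:315]; b=cv2.imread("pics/side0.png")[155:255,200:300]
cv2.imwrite("pics/crop.png",np.hstack([cv2.resize(x,(400,400),interpolation=cv2.INTER_CUBIC) for x in(a,b)]))
E
```

```text
(no output)
```

View pics/crop.png

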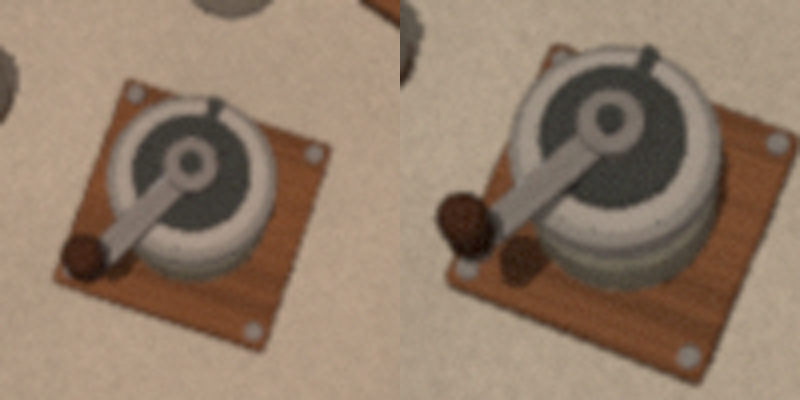

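The crop confirms the smaller, unpainted wooden mill. In the top view the hub is at (262.5,185.5), the knob at (236,209) and the lug at (269,171). In the side view they are at (252,185), (216,210.5) and (262.5,169).

```bash
cat > m.py <<'E'
from h import *
import pickle
t,s=[pickle.load(open(n+"0.pkl","rb")) for n in("top","side")]
def tri(a,b):
    A=np.zeros((3,3));B=np.zeros(3)
    for c,(u,v) in((t,a),(s,b)):
        T=np.array(c["T"]);d=T[:3,:3]@ray(c,u,v);d/=np.linalg.norm(d);P=np.eye(3)-np.outer(d,d);A+=P;B+=P@T[:3,3]
    return np.linalg.solve(A,B)
for n,a,b,z in(("hub",(262.3,185.3),(252,184.8),.163),("knob",(235.8,208.8),(216.1,210.3),.198),("lug",(268.8,170.5),(262.3,168.5),.138)):
    print(n,tri(a,b).round(4),"plane",pt(t,*a,z).round(4),pt(s,*b,z).round(4),"depth",pt(t,*a).round(4),pt(s,*b).round(4))
for nm,c,L,o in(("t",t,[(132,80),(330,148),(265,352),(54,282)],(214.6,144.6)),("s",s,[(160,43),(398,130),(300,384),(48,280)],(199.6,154.6))):
    P=np.array([pt(c,u/4+o[0],v/4+o[1],.018) for u,v in L]); print(nm,P.round(4).tolist(),P.mean(0).round(4),np.linalg.norm(P-np.roll(P,1,0),axis=1).round(3))
for n,u,v in(("sauce",201,155),("spice",333,210),("tin",273,128)): print(n,pt(t,u,v).round(3))
E
python3 m.py
```

```text
hub [0.5975 0.0739 0.1534] plane [0.5954 0.0735 0.163 ] [0.594  0.0733 0.163 ] depth [0.5951 0.0735 0.164 ] [0.5949 0.0735 0.1605]
knob [0.5359 0.1319 0.1788] plane [0.5327 0.1301 0.198 ] [0.5304 0.129  0.198 ] depth [0.5326 0.1301 0.1983] [0.5308 0.1293 0.1964]
lug [0.6407 0.059  0.1297] plane [0.6383 0.059  0.138 ] [0.6374 0.0584 0.138 ] depth [0.6373 0.059  0.1416] [0.6368 0.0583 0.1397]
t [[0.6875, 0.1175, 0.018], [0.6423, -0.0182, 0.018], [0.5022, 0.0245, 0.018], [0.547, 0.1656, 0.018]] [0.5948 0.0723 0.018 ] [0.149 0.143 0.146 0.148]
s [[0.6882, 0.1171, 0.018], [0.6464, -0.0178, 0.018], [0.5019, 0.0255, 0.018], [0.5486, 0.1642, 0.018]] [0.5963 0.0722 0.018 ] [0.147 0.141 0.151 0.146]
sauce [0.67  0.221 0.15 ]
spice [ 0.552 -0.102  0.096]
tin [0.768 0.05  0.086]
```

```bash
python3 -m crank '{"steps": [[[0.7,0.98,0.3],[0,0,0.82]],[[0.7,0.98,0.3],[0,0,0.82]],[[0.7,0.98,0.3],[0,0,0.82]],[[0.7,0.98,0.3],[0,0,0.82]],[[0.7,0.98,0.3],[0,0,0.82]],[[0.7,0.98,0],[0,0,0.82]],[[0.7,0.98,0],[0,0,0.82]],[[0.7,0.98,0],[0,0,0.82]],[[0.7,0.98,0],[0,0,0.82]],[[0.7,0.98,0],[0,0,0.82]]]}' 87 15
python3 -m crank '{"steps": [[[0.7,0.98,0],[0,0,0.82]],[[0.7,0.98,0],[0,0,0.82]],[[0.7,0.98,0],[0,0,0.82]],[[0.7,0.98,0],[0,0,0.82]],[[0.7,0.98,0],[0,0,0.82]],[[0.29,0.98,0],[0,0,0.82]],[[0.29,0.98,0],[0,0,0.82]],[[0.29,0.98,0],[0,0,0.82]],[[0.29,0.98,0],[0,0,0.82]],[[0.29,0.98,0],[0,0,0.82]]]}'
```

```text
time: 0.93
ee_pos: [0.3378, -0.3571, 0.2599]
eef_rot: [0.882, 0.471, -0.0, -0.0]
ft_force: [0.5, -0.3, -0.5]
width: 0.0872
grip_force: 0.0
time: 1.77
ee_pos: [0.4611, -0.1123, 0.2598]
eef_rot: [0.661, 0.75, -0.0, -0.0]
ft_force: [0.5, -0.1, -0.0]
width: 0.0871
grip_force: 0.0
```

```bash
python3 -m crank '{"steps": [[[0.286,0.97,0],[0,0,0.81]],[[0.286,0.97,0],[0,0,0.81]],[[0.286,0.97,0],[0,0,0.81]],[[0.286,0.97,0],[0,0,0.81]],[[0.286,0.97,0],[0,0,0.81]],[[0.286,0.97,0],[0,0,0.81]],[[0.286,0.97,0],[0,0,0.81]],[[0.286,0.97,0],[0,0,0.81]],[[0.286,0.97,0],[0,0,0.81]],[[0.286,0.97,0],[0,0,0.81]]]}'
python3 -m crank '{"steps": [[[0,0,0],[0,0,0]],[[0,0,0],[0,0,0]],[[0,0,0],[0,0,0]]]}'
python3 - <<'E'
from h import *
c=cams.camera("side"); cv2.imwrite("pics/s1.png",cv2.resize(c["pixels"][120:270,150:350],(800,600),interpolation=cv2.INTER_CUBIC))
print(monitor.read_state()["joint_positions"].round(2))
E
```

```text
time: 2.6
ee_pos: [0.5327, 0.13, 0.2598]
eef_rot: [0.361, 0.933, -0.0, -0.0]
ft_force: [-0.0, -0.1, -0.2]
width: 0.0868
grip_force: 0.0
time: 2.85
ee_pos: [0.5325, 0.1284, 0.2597]
eef_rot: [0.362, 0.932, -0.0, -0.0]
ft_force: [0.1, 0.0, 0.0]
width: 0.0872
grip_force: 0.0
[ 0.42  0.24 -0.87  1.57  0.19  1.41  0.37]
```

View pics/s1.png

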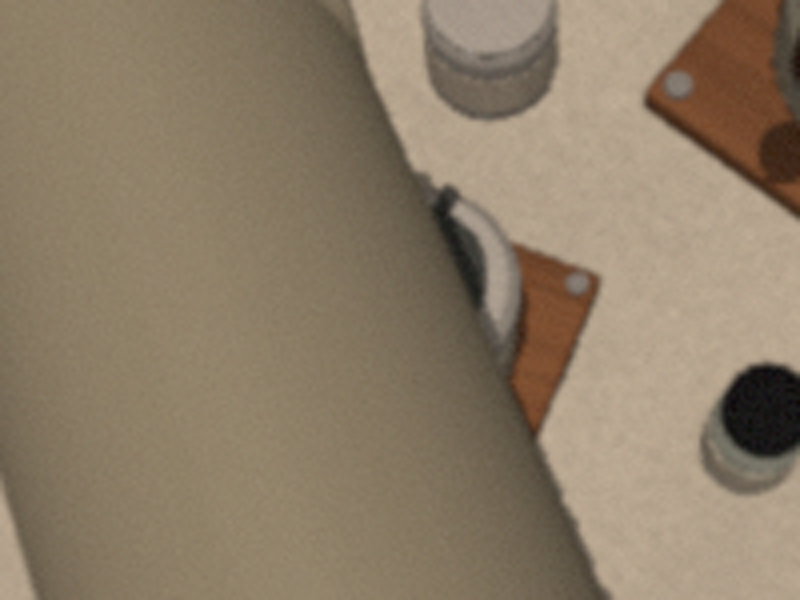

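The arm hides the knob, but the lug is still visible at crop (445,200). Opening clearance around the knob is about ±31 mm, so I'll descend and watch the force.

```bash
python3 -m crank '{"steps": [[[0,0.05,-0.5],[0,0,0]],[[0,0,-0.5],[0,0,0]],[[0,0,-0.5],[0,0,0]],[[0,0,-0.5],[0,0,0]],[[0,0,-0.5],[0,0,0]],[[0,0,-0.5],[0,0,0]],[[0,0,-0.5],[0,0,0]],[[0,0,-0.35],[0,0,0]],[[0,0,0],[0,0,0]]]}'
python3 -m crank '{"steps": [[[0,0,0],[0,0,0]],[[0,0,0],[0,0,0]],[[0,0,0],[0,0,0]],[[0,0,0],[0,0,0]]]}' 40
python3 -m crank '{"steps": [[[0,0,0],[0,0,0]],[[0,0,0],[0,0,0]],[[0,0,0],[0,0,0]],[[0,0,0],[0,0,0]]]}' 30
```

```text
time: 3.65
ee_pos: [0.5317, 0.1299, 0.1616]
eef_rot: [0.362, 0.932, -0.001, -0.001]
ft_force: [-1.3, 0.8, -0.8]
width: 0.0872
grip_force: 0.0
time: 3.98
ee_pos: [0.533, 0.1303, 0.1645]
eef_rot: [0.362, 0.932, 0.0, 0.001]
ft_force: [0.8, -0.0, 0.5]
width: 0.0682
grip_force: 0.0
time: 4.32
ee_pos: [0.5327, 0.1302, 0.1639]
eef_rot: [0.362, 0.932, 0.0, 0.0]
ft_force: [0.9, -0.1, -1.2]
width: 0.0414
grip_force: 0.0
```

```bash
python3 -m crank '{"steps": [[[0,0,0],[0,0,0]],[[0,0,0],[0,0,0]],[[0,0,0],[0,0,0]],[[0,0,0],[0,0,0]],[[0,0,0],[0,0,0]],[[0,0,0],[0,0,0]]]}' 10 12
python3 -m crank '{"steps": [[[0,0,0],[0,0,0]],[[0,0,0],[0,0,0]],[[0,0,0],[0,0,0]]]}'
python3 -m crank '{"steps": [[[0,0,0],[0,0,0]]]}'
```

```text
time: 4.82
ee_pos: [0.5327, 0.1303, 0.1638]
eef_rot: [0.362, 0.932, 0.0, 0.0]
ft_force: [-0.3, 0.5, 0.4]
width: 0.0236
grip_force: 12.0
time: 5.07
ee_pos: [0.5326, 0.1302, 0.1638]
eef_rot: [0.362, 0.932, 0.0, 0.0]
ft_force: [0.7, 1.0, -0.5]
width: 0.0239
grip_force: 12.0
time: 5.15
ee_pos: [0.5327, 0.1302, 0.1639]
eef_rot: [0.362, 0.932, 0.0, 0.0]
ft_force: [0.0, 1.2, -0.2]
width: 0.0237
grip_force: 12.0
```

```bash
cat > chk.py <<'E'
import sys
from h import *
n=int(sys.argv[1]) if len(sys.argv)>1 else 3; lim=float(sys.argv[2]) if len(sys.argv)>2 else 99
S=[monitor.read_state()]
for _ in range(n-1): cams.camera("top"); S.append(monitor.read_state())
F=np.mean([s["ft_force"] for s in S],0); p=np.mean([s["ee_pos"] for s in S],0); d=p[:2]-[.595,.0733]
a=np.arctan2(d[1],d[0]); e=np.array([np.cos(a),np.sin(a)]); t=np.array([-e[1],e[0]])
print("t%.2f deg %.2f R %.1f p %s Ft(ccw) %.2f Fr %.2f F %s grip %.1f"%(S[-1]["time"],np.degrees(a),1e3*np.hypot(*d),(p*1e3).round(1),F[:2]@t,F[:2]@e,F.round(2),S[-1]["grip_force"]))
sys.exit(abs(F[:2]@t)>lim)
E
python3 chk.py 8; python3 - <<'E'
import numpy as np
c=np.array([.595,.0733])
f=lambda d:c+.085*np.array([np.cos(np.radians(d)),np.sin(np.radians(d))])
for a in range(92,186,3): print(a,((f(a+3)-f(a))/.025).round(3),end=" ; ")
E
```

```text
t5.50 deg 137.61 R 84.4 p [532.6 130.2 163.8] Ft(ccw) -0.70 Fr 0.33 F [0.22 0.74 0.28] grip 12.0
92 [-0.178 -0.011] ; 95 [-0.177 -0.02 ] ; 98 [-0.176 -0.029] ; 101 [-0.174 -0.039] ; 104 [-0.172 -0.048] ; 107 [-0.169 -0.056] ; 110 [-0.166 -0.065] ; 113 [-0.162 -0.074] ; 116 [-0.158 -0.082] ; 119 [-0.153 -0.09 ] ; 122 [-0.148 -0.098] ; 125 [-0.143 -0.106] ; 128 [-0.137 -0.113] ; 131 [-0.131 -0.12 ] ; 134 [-0.125 -0.127] ; 137 [-0.118 -0.133] ; 140 [-0.111 -0.139] ; 143 [-0.103 -0.145] ; 146 [-0.096 -0.15 ] ; 149 [-0.088 -0.155] ; 152 [-0.079 -0.159] ; 155 [-0.071 -0.163] ; 158 [-0.062 -0.167] ; 161 [-0.054 -0.17 ] ; 164 [-0.045 -0.172] ; 167 [-0.035 -0.174] ; 170 [-0.026 -0.176] ; 173 [-0.017 -0.177] ; 176 [-0.008 -0.178] ; 179 [ 0.002 -0.178] ; 182 [ 0.011 -0.178] ; 185 [ 0.02  -0.177] ; False
```

```bash

python3 -m crank '{"steps": [[[0.031,0.032,0],[0,0,0]],[[0.031,0.032,0],[0,0,0]],[[0.031,0.032,0],[0,0,0]],[[0.031,0.032,0],[0,0,0]],[[0,0,0],[0,0,0]]]}' >/dev/null && python3 chk.py 4 2 &&
python3 -m crank '{"steps": [[[0.033,0.030,0],[0,0,0]],[[0.033,0.030,0],[0,0,0]],[[0.033,0.030,0],[0,0,0]],[[0.033,0.030,0],[0,0,0]],[[0,0,0],[0,0,0]]]}' >/dev/null && python3 chk.py 4 2 &&
python3 -m crank '{"steps": [[[0.034,0.028,0],[0,0,0]],[[0.034,0.028,0],[0,0,0]],[[0.034,0.028,0],[0,0,0]],[[0.034,0.028,0],[0,0,0]],[[0,0,0],[0,0,0]]]}' >/dev/null && python3 chk.py 4 2
```

```text
t6.07 deg 134.52 R 84.5 p [535.8 133.5 163.8] Ft(ccw) 0.57 Fr 0.81 F [-0.97  0.18  1.46] grip 12.0False
```

```bash
sed -i 's/sys.exit(\(.*\))$/sys.exit(int(\1))/' chk.py
python3 -m crank '{"steps": [[[0.033,0.030,0],[0,0,0]],[[0.033,0.030,0],[0,0,0]],[[0.033,0.030,0],[0,0,0]],[[0.033,0.030,0],[0,0,0]],[[0,0,0],[0,0,0]]]}' >/dev/null && python3 chk.py 4 2 &&
python3 -m crank '{"steps": [[[0.034,0.028,0],[0,0,0]],[[0.034,0.028,0],[0,0,0]],[[0.034,0.028,0],[0,0,0]],[[0.034,0.028,0],[0,0,0]],[[0,0,0],[0,0,0]]]}' >/dev/null && python3 chk.py 4 2 &&
python3 -m crank '{"steps": [[[0.036,0.026,0],[0,0,0]],[[0.036,0.026,0],[0,0,0]],[[0.036,0.026,0],[0,0,0]],[[0.036,0.026,0],[0,0,0]],[[0,0,0],[0,0,0]]]}' >/dev/null && python3 chk.py 4 2 &&
python3 -m crank '{"steps": [[[0.037,0.024,0],[0,0,0]],[[0.037,0.024,0],[0,0,0]],[[0.037,0.024,0],[0,0,0]],[[0.037,0.024,0],[0,0,0]],[[0,0,0],[0,0,0]]]}' >/dev/null && python3 chk.py 4 2
```

```text
t6.63 deg 131.46 R 84.4 p [539.1 136.6 163.8] Ft(ccw) -0.12 Fr 1.43 F [-0.86  1.15  1.37] grip 12.0
t7.20 deg 128.47 R 84.4 p [542.5 139.4 163.8] Ft(ccw) 0.30 Fr 1.78 F [-1.35  1.21  1.63] grip 12.0
t7.77 deg 125.44 R 84.3 p [546.1 142.  163.9] Ft(ccw) 0.54 Fr 2.92 F [-2.13  2.07  2.11] grip 12.0
t8.33 deg 122.53 R 84.3 p [549.7 144.4 163.8] Ft(ccw) 1.79 Fr 4.54 F [-3.95  2.87  3.45] grip 12.0
```

```bash

python3 -m crank '{"steps": [[[-0.022,0.034,0],[0,0,0]],[[0,0,0],[0,0,0]]]}' >/dev/null; python3 chk.py 6 9;
python3 -m crank '{"steps": [[[-0.011,0.017,0],[0,0,0]],[[0,0,0],[0,0,0]]]}' >/dev/null; python3 chk.py 6 9
```

```text
t8.75 deg 122.65 R 84.6 p [549.4 144.5 163.8] Ft(ccw) 1.48 Fr 1.17 F [-1.88  0.18  2.22] grip 12.0
t9.17 deg 122.67 R 84.9 p [549.2 144.8 163.7] Ft(ccw) 1.66 Fr -2.90 F [ 0.16 -3.34  0.97] grip 12.0
```

```bash

python3 -m crank '{"steps": [[[0.025,0.007,0],[0,0,0]],[[0.025,0.007,0],[0,0,0]],[[0.025,0.014,0],[0,0,0]],[[0,0,0],[0,0,0]]]}' >/dev/null; python3 chk.py 6 2.6 && python3 -m crank '{"steps": [[[0.022,0.012,0],[0,0,0]],[[0.022,0.012,0],[0,0,0]],[[0,0,0],[0,0,0]]]}' >/dev/null && python3 chk.py 6
```

```text
t9.75 deg 121.35 R 85.0 p [550.8 145.9 163.7] Ft(ccw) 3.20 Fr -3.68 F [-0.82 -4.81  0.52] grip 12.0
```

```bash

python3 -m crank '{"steps": [[[0.008,-0.012,0],[0,0,0]],[[0.008,-0.012,0],[0,0,0]],[[0,0,0],[0,0,0]]]}' >/dev/null; python3 chk.py 6 ; python3 -m crank '{"steps": [[[0.02,0.012,0],[0,0,0]],[[0,0,0],[0,0,0]]]}' >/dev/null && python3 chk.py 6
```

```text
t10.25 deg 121.24 R 84.8 p [551.  145.8 163.8] Ft(ccw) 2.89 Fr -1.58 F [-1.65 -2.85  0.55] grip 12.0
t10.67 deg 120.84 R 84.7 p [551.6 146.1 163.8] Ft(ccw) 3.86 Fr -0.78 F [-2.92 -2.65  0.75] grip 12.0
```

```bash

python3 -m crank '{"steps": [[[0.015,0.008,0],[0,0,0]],[[0.015,0.008,0],[0,0,0]],[[0,0,0],[0,0,0]]]}' >/dev/null; python3 chk.py 6;  python3 -m crank '{"steps": [[[0,0,0],[0,0,0]],[[0,0,0],[0,0,0]],[[0,0,0],[0,0,0]],[[0,0,0],[0,0,0]],[[0,0,0],[0,0,0]],[[0,0,0],[0,0,0]]]}' >/dev/null ; python3 chk.py 6
python3 - <<'E'
from h import *
c=cams.camera("side"); cv2.imwrite("pics/s2.png",cv2.resize(c["pixels"][155:205,235:285],(600,600),interpolation=cv2.INTER_CUBIC))
E
```

```text
t11.17 deg 120.26 R 84.7 p [552.3 146.4 163.8] Ft(ccw) 4.48 Fr 0.53 F [-4.13 -1.8   1.26] grip 12.0
t11.92 deg 120.25 R 84.6 p [552.4 146.3 163.8] Ft(ccw) 4.03 Fr 1.40 F [-4.19 -0.82  1.54] grip 12.0
```

View pics/s2.png

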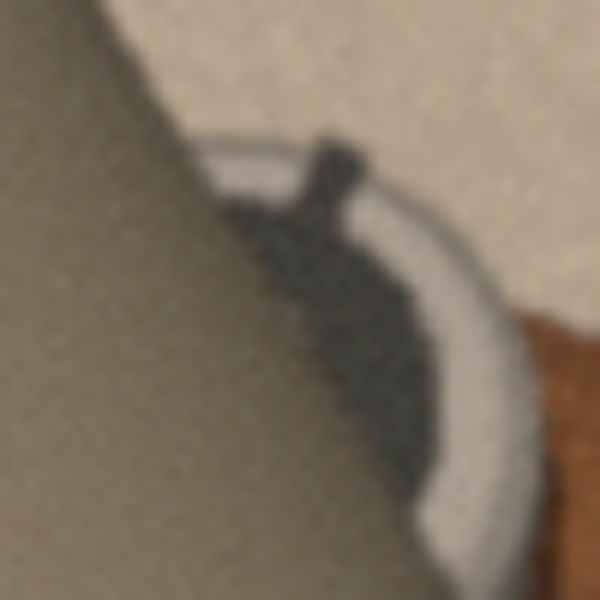

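The lug tip has shifted from about (262.4,168.6) to (263.8,167.5), which is clockwise, so the crank has bitten. I'll push slightly firmer, hold, and then go anticlockwise.

```bash

python3 -m crank '{"steps": [[[0.012,0.012,0],[0,0,0]],[[0.006,0.008,0],[0,0,0]],[[0,0,0],[0,0,0]],[[0,0,0],[0,0,0]],[[0,0,0],[0,0,0]],[[0,0,0],[0,0,0]]]}' >/dev/null; python3 chk.py 8; python3 chk.py 8
for i in 1; do python3 -m crank '{"steps": [[[-0.018,-0.011,0],[0,0,0]],[[-0.018,-0.011,0],[0,0,0]],[[0,0,0],[0,0,0]]]}' >/dev/null; python3 chk.py 6; done
python3 -m crank '{"steps": [[[-0.018,-0.011,0],[0,0,0]],[[-0.018,-0.011,0],[0,0,0]],[[0,0,0],[0,0,0]]]}' >/dev/null; python3 chk.py 6
python3 -m crank '{"steps": [[[-0.018,-0.011,0],[0,0,0]],[[-0.018,-0.011,0],[0,0,0]],[[0,0,0],[0,0,0]]]}' >/dev/null; python3 chk.py 6
python3 -m crank '{"steps": [[[-0.018,-0.012,0],[0,0,0]],[[-0.018,-0.012,0],[0,0,0]],[[0,0,0],[0,0,0]]]}' >/dev/null; python3 chk.py 6
```

```text
t12.82 deg 119.84 R 84.6 p [552.9 146.7 163.8] Ft(ccw) 5.05 Fr 0.96 F [-4.86 -1.68  1.78] grip 12.0
t13.17 deg 119.83 R 84.7 p [552.9 146.7 163.8] Ft(ccw) 4.90 Fr 0.72 F [-4.61 -1.81  1.57] grip 12.0
t13.67 deg 120.49 R 84.6 p [552.1 146.2 163.8] Ft(ccw) 3.42 Fr 0.37 F [-3.13 -1.42  0.91] grip 12.0
t14.17 deg 121.21 R 84.6 p [551.2 145.7 163.9] Ft(ccw) 2.62 Fr 0.13 F [-2.3  -1.25  0.52] grip 12.0
t14.67 deg 121.93 R 84.6 p [550.2 145.1 163.9] Ft(ccw) 1.51 Fr 0.08 F [-1.32 -0.74  0.35] grip 12.0
t15.17 deg 122.66 R 84.6 p [549.3 144.5 163.9] Ft(ccw) 1.21 Fr 0.04 F [-1.04 -0.62  0.11] grip 12.0
```

```bash

python3 -m crank '{"steps": [[[-0.018,-0.012,0],[0,0,0]],[[-0.018,-0.012,0],[0,0,0]],[[0,0,0],[0,0,0]]]}' >/dev/null; python3 chk.py 6 2
python3 -m crank '{"steps": [[[-0.036,-0.026,0],[0,0,0]],[[-0.036,-0.026,0],[0,0,0]],[[0,0,0],[0,0,0]]]}' >/dev/null; python3 chk.py 4 2
python3 -m crank '{"steps": [[[-0.035,-0.027,0],[0,0,0]],[[-0.035,-0.027,0],[0,0,0]],[[-0.035,-0.028,0],[0,0,0]],[[-0.035,-0.028,0],[0,0,0]],[[0,0,0],[0,0,0]]]}' >/dev/null; python3 chk.py 4 2 &&
python3 -m crank '{"steps": [[[-0.033,-0.030,0],[0,0,0]],[[-0.033,-0.030,0],[0,0,0]],[[-0.033,-0.030,0],[0,0,0]],[[-0.033,-0.030,0],[0,0,0]],[[0,0,0],[0,0,0]]]}' >/dev/null && python3 chk.py 4 2 &&
python3 -m crank '{"steps": [[[-0.031,-0.032,0],[0,0,0]],[[-0.031,-0.032,0],[0,0,0]],[[-0.031,-0.032,0],[0,0,0]],[[-0.031,-0.032,0],[0,0,0]],[[0,0,0],[0,0,0]]]}' >/dev/null && python3 chk.py 4 2 &&
python3 -m crank '{"steps": [[[-0.029,-0.033,0],[0,0,0]],[[-0.029,-0.033,0],[0,0,0]],[[-0.029,-0.033,0],[0,0,0]],[[-0.029,-0.033,0],[0,0,0]],[[0,0,0],[0,0,0]]]}' >/dev/null && python3 chk.py 4 2
```

```text
t15.67 deg 123.39 R 84.6 p [548.4 143.9 163.9] Ft(ccw) 0.65 Fr -0.11 F [-0.48 -0.45 -0.06] grip 12.0
t16.07 deg 124.92 R 84.6 p [546.6 142.6 163.9] Ft(ccw) -0.23 Fr 0.17 F [ 0.09  0.27 -0.64] grip 12.0
t16.63 deg 128.01 R 84.5 p [543.  139.9 163.9] Ft(ccw) -0.25 Fr 0.79 F [-0.29  0.78  0.19] grip 12.0
t17.20 deg 131.03 R 84.4 p [539.6 136.9 163.9] Ft(ccw) -0.46 Fr 1.79 F [-0.83  1.65  1.09] grip 12.0
t17.77 deg 134.05 R 84.1 p [536.5 133.8 163.9] Ft(ccw) -0.61 Fr 3.73 F [-2.15  3.11  1.97] grip 12.0
t18.33 deg 137.08 R 84.0 p [533.5 130.5 163.9] Ft(ccw) -0.57 Fr 5.44 F [-3.6   4.12  2.99] grip 12.0
```

```bash

python3 -m crank '{"steps": [[[-0.013,0.012,0],[0,0,0]],[[-0.013,0.012,0],[0,0,0]],[[0,0,0],[0,0,0]]]}' >/dev/null; python3 chk.py 4 2 &&
python3 -m crank '{"steps": [[[-0.029,-0.034,0],[0,0,0]],[[-0.029,-0.034,0],[0,0,0]],[[-0.029,-0.034,0],[0,0,0]],[[-0.029,-0.034,0],[0,0,0]],[[0,0,0],[0,0,0]]]}' >/dev/null && python3 chk.py 4 2 &&
python3 -m crank '{"steps": [[[-0.028,-0.034,0],[0,0,0]],[[-0.028,-0.034,0],[0,0,0]],[[-0.028,-0.034,0],[0,0,0]],[[-0.028,-0.034,0],[0,0,0]],[[0,0,0],[0,0,0]]]}' >/dev/null && python3 chk.py 4 2 &&
python3 -m crank '{"steps": [[[-0.026,-0.035,0],[0,0,0]],[[-0.026,-0.035,0],[0,0,0]],[[-0.026,-0.035,0],[0,0,0]],[[-0.026,-0.035,0],[0,0,0]],[[0,0,0],[0,0,0]]]}' >/dev/null && python3 chk.py 4 2
```

```text
t18.73 deg 137.11 R 84.2 p [533.3 130.6 163.8] Ft(ccw) -0.21 Fr 2.52 F [-1.7   1.87  2.28] grip 12.0
t19.30 deg 140.19 R 84.3 p [530.2 127.3 163.8] Ft(ccw) -0.54 Fr 1.59 F [-0.87  1.43  1.6 ] grip 12.0
t19.87 deg 143.17 R 84.4 p [527.4 123.9 163.8] Ft(ccw) -0.61 Fr 0.04 F [0.34 0.51 1.08] grip 12.0
t20.43 deg 146.13 R 84.5 p [524.9 120.4 163.8] Ft(ccw) -0.34 Fr -1.64 F [ 1.55 -0.63  0.1 ] grip 12.0
```

```bash

python3 -m crank '{"steps": [[[-0.021,-0.040,0],[0,0,0]],[[-0.021,-0.040,0],[0,0,0]],[[-0.021,-0.040,0],[0,0,0]],[[-0.021,-0.040,0],[0,0,0]],[[0,0,0],[0,0,0]]]}' >/dev/null && python3 chk.py 4 1.5 &&
python3 -m crank '{"steps": [[[-0.022,-0.039,0],[0,0,0]],[[-0.022,-0.039,0],[0,0,0]],[[-0.022,-0.039,0],[0,0,0]],[[-0.022,-0.039,0],[0,0,0]],[[0,0,0],[0,0,0]]]}' >/dev/null && python3 chk.py 4 1.5 &&
python3 -m crank '{"steps": [[[-0.020,-0.040,0],[0,0,0]],[[-0.020,-0.040,0],[0,0,0]],[[-0.020,-0.040,0],[0,0,0]],[[-0.020,-0.040,0],[0,0,0]],[[0,0,0],[0,0,0]]]}' >/dev/null && python3 chk.py 4 1.5
```

```text
t21.00 deg 149.10 R 84.4 p [522.6 116.6 163.8] Ft(ccw) -0.40 Fr -0.13 F [0.32 0.28 0.33] grip 12.0
t21.57 deg 152.17 R 84.3 p [520.4 112.7 163.8] Ft(ccw) -0.60 Fr 0.67 F [-0.31  0.85  0.19] grip 12.0
t22.13 deg 155.22 R 84.3 p [518.5 108.6 163.8] Ft(ccw) -0.34 Fr 0.12 F [0.04 0.36 0.38] grip 12.0
```

```bash

python3 -m crank '{"steps": [[[-0.018,-0.041,0],[0,0,0]],[[-0.018,-0.041,0],[0,0,0]],[[-0.018,-0.041,0],[0,0,0]],[[-0.018,-0.041,0],[0,0,0]],[[0,0,0],[0,0,0]]]}' >/dev/null && python3 chk.py 4 1.3 &&
python3 -m crank '{"steps": [[[-0.016,-0.042,0],[0,0,0]],[[-0.016,-0.042,0],[0,0,0]],[[-0.016,-0.042,0],[0,0,0]],[[-0.016,-0.042,0],[0,0,0]],[[0,0,0],[0,0,0]]]}' >/dev/null && python3 chk.py 4 1.3 &&
python3 -m crank '{"steps": [[[-0.013,-0.042,0],[0,0,0]],[[-0.013,-0.042,0],[0,0,0]],[[-0.013,-0.042,0],[0,0,0]],[[-0.013,-0.042,0],[0,0,0]],[[0,0,0],[0,0,0]]]}' >/dev/null && python3 chk.py 4 1.3
```

```text
t22.70 deg 158.28 R 84.3 p [516.7 104.5 163.8] Ft(ccw) -0.43 Fr 0.30 F [-0.12  0.51  0.29] grip 12.0
t23.27 deg 161.35 R 84.3 p [515.2 100.3 163.8] Ft(ccw) -0.27 Fr -0.25 F [0.32 0.17 0.36] grip 12.0
t23.83 deg 164.10 R 84.3 p [513.9  96.4 163.9] Ft(ccw) -3.17 Fr -1.22 F [ 2.04  2.71 -1.64] grip 12.0
```

```bash

python3 -m crank '{"steps": [[[-0.004,-0.013,0],[0,0,0]],[[-0.003,-0.013,0],[0,0,0]],[[0,0,0],[0,0,0]]]}' >/dev/null; python3 chk.py 6 3.9 &&
python3 -m crank '{"steps": [[[-0.003,-0.013,0],[0,0,0]],[[-0.003,-0.013,0],[0,0,0]],[[0,0,0],[0,0,0]]]}' >/dev/null && python3 chk.py 6 4.3 &&
python3 -m crank '{"steps": [[[-0.003,-0.013,0],[0,0,0]],[[-0.002,-0.013,0],[0,0,0]],[[0,0,0],[0,0,0]]]}' >/dev/null && python3 chk.py 6 4.3
```

```text
t24.33 deg 164.58 R 84.3 p [513.7  95.7 163.9] Ft(ccw) -3.59 Fr -1.11 F [ 2.02  3.17 -1.97] grip 12.0
t24.83 deg 165.07 R 84.3 p [513.5  95.  163.8] Ft(ccw) -3.92 Fr -1.38 F [ 2.34  3.44 -1.9 ] grip 12.0
t25.33 deg 165.52 R 84.3 p [513.4  94.4 163.8] Ft(ccw) -4.21 Fr -0.83 F [ 1.86  3.86 -1.49] grip 12.0
```

```bash

python3 -m crank '{"steps": [[[-0.003,-0.015,0],[0,0,0]],[[-0.003,-0.015,0],[0,0,0]],[[0,0,0],[0,0,0]],[[0,0,0],[0,0,0]],[[0,0,0],[0,0,0]],[[0,0,0],[0,0,0]]]}' >/dev/null; python3 chk.py 8; python3 chk.py 8
python3 - <<'E'
from h import *
o=[]
for n,(u,v) in(("side",(235,155)),("top",(244,152))):
    c=cams.camera(n); o.append(cv2.resize(c["pixels"][v:v+50,u:u+50],(400,400),interpolation=cv2.INTER_CUBIC))
cv2.imwrite("pics/s3.png",np.hstack(o))
E
```

```text
t26.18 deg 166.04 R 84.3 p [513.2  93.6 163.8] Ft(ccw) -4.82 Fr -0.54 F [ 1.69  4.55 -0.99] grip 12.0
t26.53 deg 166.06 R 84.3 p [513.2  93.6 163.8] Ft(ccw) -4.85 Fr -0.18 F [ 1.34  4.66 -0.85] grip 12.0
```

View pics/s3.png

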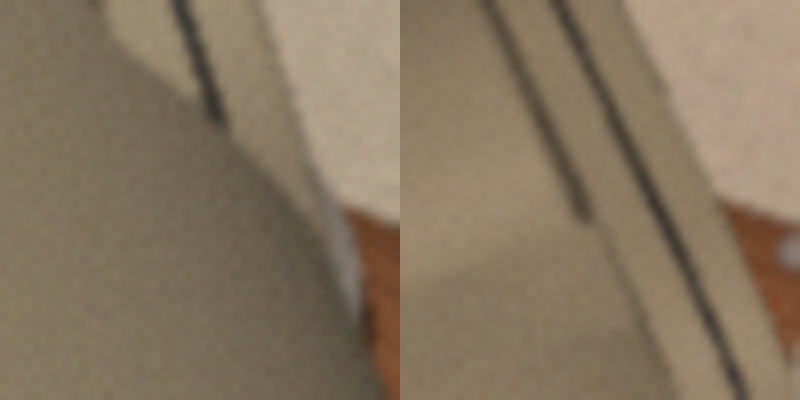

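The arm hides the lug in both views, so I'll go by the force: a firm bite of 4.85 N was held. Next I'll unload in 1 mm steps to locate this edge.

```bash

python3 -m crank '{"steps": [[[0.005,0.02,0],[0,0,0]],[[0.005,0.02,0],[0,0,0]],[[0,0,0],[0,0,0]]]}' >/dev/null; python3 chk.py 6
python3 -m crank '{"steps": [[[0.005,0.02,0],[0,0,0]],[[0.005,0.02,0],[0,0,0]],[[0,0,0],[0,0,0]]]}' >/dev/null; python3 chk.py 6
python3 -m crank '{"steps": [[[0.006,0.02,0],[0,0,0]],[[0.006,0.02,0],[0,0,0]],[[0,0,0],[0,0,0]]]}' >/dev/null; python3 chk.py 6
python3 -m crank '{"steps": [[[0.006,0.02,0],[0,0,0]],[[0.006,0.02,0],[0,0,0]],[[0,0,0],[0,0,0]]]}' >/dev/null; python3 chk.py 6
python3 -m crank '{"steps": [[[0.006,0.02,0],[0,0,0]],[[0.006,0.02,0],[0,0,0]],[[0,0,0],[0,0,0]]]}' >/dev/null; python3 chk.py 6
python3 -m crank '{"steps": [[[0.006,0.02,0],[0,0,0]],[[0.006,0.02,0],[0,0,0]],[[0,0,0],[0,0,0]]]}' >/dev/null; python3 chk.py 6
python3 -m crank '{"steps": [[[0.013,0.04,0],[0,0,0]],[[0.013,0.04,0],[0,0,0]],[[0,0,0],[0,0,0]]]}' >/dev/null; python3 chk.py 6
```

```text
t27.13 deg 165.45 R 84.2 p [513.5  94.5 163.8] Ft(ccw) -4.04 Fr -0.14 F [1.15 3.87 0.13] grip 12.0
t27.63 deg 164.75 R 84.2 p [513.7  95.5 163.8] Ft(ccw) -2.83 Fr -0.00 F [0.75 2.73 0.86] grip 12.0
t28.13 deg 164.02 R 84.2 p [514.   96.5 163.8] Ft(ccw) -2.25 Fr 0.56 F [0.09 2.32 0.46] grip 12.0
t28.63 deg 163.30 R 84.2 p [514.3  97.5 163.8] Ft(ccw) -1.15 Fr 0.70 F [-0.34  1.3   0.51] grip 12.0Traceback (most recent call last):
  File "chk.py", line 5, in <module>
    for _ in range(n-1): cams.camera("top"); S.append(monitor.read_state())
                         ~~~~~~~~~~~^^^^^^^
ValueError: 200 camera calls are used up
Traceback (most recent call last):
  File "chk.py", line 5, in <module>
    for _ in range(n-1): cams.camera("top"); S.append(monitor.read_state())
                         ~~~~~~~~~~~^^^^^^^
ValueError: 200 camera calls are used up
Traceback (most recent call last):
  File "chk.py", line 5, in <module>
    for _ in range(n-1): cams.camera("top"); S.append(monitor.read_state())
                         ~~~~~~~~~~~^^^^^^^
ValueError: 200 camera calls are used up
```

```bash
python3 chk.py 1
python3 - <<'E'
import numpy as np
from bench import monitor
p=monitor.read_state()["ee_pos"][:2];c=np.array([.595,.0733])
a0=np.degrees(np.arctan2(*(p-c)[::-1]));A=np.linspace(a0,142.9,6);R=.0843
q=[c+R*np.array([np.cos(x),np.sin(x)]) for x in np.radians(A)];q[0]=p
print((np.diff(q,axis=0)/.025/4).round(4).tolist())
E
```

```text
t29.58 deg 160.34 R 84.3 p [515.7 101.6 163.8] Ft(ccw) 0.35 Fr 0.99 F [-1.05  0.    0.93] grip 12.0
[[0.0183, 0.0479], [0.0216, 0.0466], [0.0244, 0.0452], [0.0271, 0.0436], [0.0297, 0.0419]]
```

```bash

python3 -m crank '{"steps": [[[0.018,0.048,0],[0,0,0]],[[0.018,0.048,0],[0,0,0]],[[0.018,0.048,0],[0,0,0]],[[0.018,0.048,0],[0,0,0]],[[0.022,0.047,0],[0,0,0]],[[0.022,0.047,0],[0,0,0]],[[0.022,0.047,0],[0,0,0]],[[0.022,0.047,0],[0,0,0]],[[0,0,0],[0,0,0]]]}' >/dev/null; python3 chk.py 1
python3 -m crank '{"steps": [[[0.024,0.045,0],[0,0,0]],[[0.024,0.045,0],[0,0,0]],[[0.024,0.045,0],[0,0,0]],[[0.024,0.045,0],[0,0,0]],[[0.027,0.044,0],[0,0,0]],[[0.027,0.044,0],[0,0,0]],[[0.027,0.044,0],[0,0,0]],[[0.027,0.044,0],[0,0,0]],[[0,0,0],[0,0,0]]]}' >/dev/null; python3 chk.py 1
python3 -m crank '{"steps": [[[0.03,0.042,0],[0,0,0]],[[0.03,0.042,0],[0,0,0]],[[0.03,0.042,0],[0,0,0]],[[0.03,0.042,0],[0,0,0]],[[0,0,0],[0,0,0]],[[0,0,0],[0,0,0]]]}' >/dev/null; python3 chk.py 1
```

```text
t30.33 deg 153.20 R 84.3 p [519.7 111.3 163.8] Ft(ccw) 0.16 Fr -0.43 F [ 0.31 -0.33  0.15] grip 12.0
t31.08 deg 146.25 R 84.4 p [524.8 120.2 163.8] Ft(ccw) 0.82 Fr 0.49 F [-0.87 -0.41  0.53] grip 12.0
t31.58 deg 142.83 R 84.4 p [527.7 124.3 163.8] Ft(ccw) 0.27 Fr 0.65 F [-0.68  0.18 -0.49] grip 12.0
```

```bash

python3 -m crank '{"steps": [[[0,0,0],[0,0,0]],[[0,0,0],[0,0,0]],[[0,0,0],[0,0,0]],[[0,0,0],[0,0,0]],[[0,0,0],[0,0,0]],[[0,0,0],[0,0,0]],[[0,0,0],[0,0,0]]]}' 65
python3 -m crank '{"steps": [[[0,0,0.3],[0,0,0]],[[0,0,0.5],[0,0,0]],[[0,0,0.7],[0,0,0]],[[0,0,0.8],[0,0,0]],[[0,0,0.8],[0,0,0]],[[0,0,0.8],[0,0,0]],[[0,0,0.5],[0,0,0]],[[0,0,0.2],[0,0,0]],[[0,0,0],[0,0,0]],[[0,0,0],[0,0,0]]]}'
```

```text
time: 32.17
ee_pos: [0.5277, 0.1241, 0.1638]
eef_rot: [0.362, 0.932, 0.0, 0.0]
ft_force: [0.3, 0.4, 0.2]
width: 0.0608
grip_force: 0.0
time: 33.0
ee_pos: [0.5275, 0.124, 0.2783]
eef_rot: [0.362, 0.932, -0.0, -0.0]
ft_force: [0.3, -0.6, 0.2]
width: 0.065
grip_force: 0.0
```

```bash
python3 -c "
from bench import ticket
print(ticket.close_job())"
```

```text
the job is handed in; nothing more can be done
None
```

The job is handed in: I rocked the crank to a firm bite clockwise (about 5.0 N), then anticlockwise (about 4.9 N), and parked it at 142.8°, near the middle of the estimated free play (124° to 162°, 0.67 rad); I let go with the arm clear at 33 s of 67, but the camera calls had run out, so the final position rests on arm readings, not a picture.

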